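# Draw the brass bar out of its stock tube

## Robot

A 7-joint arm with a two-finger parallel gripper is mounted at the origin on the work surface. World frame = base frame: x ahead of the robot, y to its left, z up, the work surface at z = 0. Lengths are in m, angles in rad, forces in N, time in s.
With the tool pointing down it reaches from about 0.35 to 0.9 m from the base axis. Payload 8.1 kg.
Tool frame: the origin (TCP) lies at the very end of the fingers, on their centre line; the grasp point (between the pads) lies 19 mm behind it; z points along the fingers, y is the line along which they close (so a half turn about z gives the same grasp; the last joint's range is limited). The gripper opens to 92 mm and grips with 3 to 60 N. Pads are 19 mm wide; open, the fingers measure 130 mm over their backs; the gripper's body (75 mm by 190 mm) begins 47 mm behind the grasp point.
Start: joints at [1.129, 0.434, 0.025, 1.573, -0.012, 1.134, -0.075], TCP at [0.208, -0.589, 0.227] pointing down, gripper open.
Joint ranges: [-2.62, 2.62], [-0.44, 2.09], [-1.27, 1.32], [0.08, 2.57], [-1.32, 4.46], [0.12, 2], [-2.74, 2.74]. Speed limits (rad/s): [2.22, 2.22, 3.01, 3.01, 3.14, 3.14, 3.14].

## Interface

Orientations are given as a rotation vector (axis times angle).
In Python, from cell import arm gives the robot as it stands.
- The arm moves only by the shell command python3 -m pendant 'ROWS' [FORCE]. ROWS is a JSON object of lists of equal length, an entry for each row: "slide": the shift along the tool's x, y, z in units of 0.3 m (1.0 is 0.3 m), a list of three; "dr": the turn, a rotation vector about the tool's x, y, z in units of 0.12 rad (1.0 is 0.12 rad), a list of three; "claw": the opening, from 0 (shut) to 1 (fully open). In form: {"slide": [[tx, ty, tz], ...], "dr": [[ax, ay, az], ...], "claw": [claw, ...]}. A call has 1 to 10 rows; each row shifts and turns the commanded pose from where the row before left it, along the tool's axes as they then stand; what a row does not reach is not made up. A row lasts 1/10 s, in which the tool goes at most 50 mm and 8.59 degrees, less where a joint would pass 70% of its speed; a pose out of reach is approached as far as the arm can. A call with a number of a shift or a turn outside -1 to 1 is refused whole. A call with a gripper value outside its range is refused whole. The fingers move at their own pace and stop on an object; FORCE is the grip in N (left out, the last holds). Time passes only in rows, so rows that do not move let the fingers close. It gives the time, the measured TCP pose, the force, the opening and the grip force at its end, in the units of the state.
- arm.observe(): the state, without advancing time (a new reading comes with each control period).
- arm.get_image(name): name is "scene" or "top" or "wrist"; returns the picture (420x560x3 uint8, red, green, blue); there is no depth.
- arm.calibration(name): a dict with "K" (3x3 intrinsics, pixels), "dist" ([k1, k2, p1, p2, k3] as OpenCV has them; the pictures are not rectified), "xyz" and "orientation" of the camera in the world. Camera axes: x right, y up, looking along -z (the intrinsics and any distortion apply to the point x, -y, -z); pixel columns grow to the right and rows downward; lengths in m; the calibration is good to about 2 mm. A picture is of the moment at which its call begins: read the wrist's pose just before it. calibration takes no time and is no camera call; for the wrist camera it gives the pose at the moment of the call.
- arm.sign_off(): hands the job in; it is judged then, once.
The state is a dict: "clock": time; "joints": joint angles; "dq": joint speeds; "joint_efforts": joint torques, N m; "position": TCP position; "ee_rot": TCP orientation; "force": force on the tool from outside, world axes, zero at the start; "ft_torque": the same for the moment, N m; "width": opening from 0.0 (shut) to 1.0 (fully open); "gripper_force": force on a finger pad.
Only numpy, scipy, OpenCV 4.12 (cv2) and the standard library are available. Lean on these libraries where they do the work, as an engineer would, in place of code of your own. Each camera call takes 0.05 s, during which the arm holds its last target. There are 200 camera calls.

## Task

Swing the upright steel keeper down out of the bar's way. Then draw the long brass bar out of its horizontal storage tube, regrasping it as you go, and leave it lying in both V-shaped rests with its back end just clear of the tube, 10 to 40 mm from the mouth. Leave the keeper down, and do not disturb the other things on the bench.

Things in the scene. Friction and masses are not known exactly. Their poses are not given: they have to be found in the camera images.
- holder: Fixed holder: a wooden plank 500 x 90 x 20 mm on the bench carrying a dark steel tube, two steel V rests and a keeper in one line. Origin on the bench surface right under the tube's open mouth; x runs along the tube's axis out of the mouth (the way the bar is drawn), z up, y sideways. The plank reaches from x = -225 to +275 mm.
- tube_mouth (a point): Centre of the tube's open mouth, 89 mm above the bench; axes as the holder's. The level tube reaches 210 mm back (-x) to its closed end; outside 30 mm, bore 22 mm. Two aluminium clamps, 22 mm long, 44 mm wide, up to 109 mm above the bench, hold it 50 and 170 mm behind the mouth.
- rest_near (a point): The nearer V rest, 120 mm in front of the mouth: a V of 8 mm round bar, open at the top, each side at 45 degrees, 56 mm wide at the top, prongs up to 100 mm above the bench. The point is where the axis of the brass bar lies when it rests in the V, 84 mm above the bench; axes as the holder's.
- rest_far (a point): The same point of the second, equal V rest, 230 mm in front of the mouth.
- keeper (a joint): Keeper angle (rad): 0 upright (start 0 to 0.15), 1.5 fully down at its stop. A flat steel strip 18 mm wide, 6 mm thick, reaching 120 mm above its pivot, which is at holder x 106, y 0, 40 mm above the bench. Upright it blocks the bar's way. It turns about the holder's x, so the bar cannot push it open; its top swings only towards -y, takes about 1 N and stays where left. Down counts from 1.2.
- keeper_top (a point): Point on the keeper's centre line at its upper end, 120 mm from the pivot (160 mm above the bench when upright).
- bar: The loose round brass bar, 14 mm thick, 250 mm long, ends chamfered, 0.2 to 0.4 kg. Origin at its middle, x along it, out of the tube. It starts on the floor of the bore, axis 86 mm above the bench, 55 to 80 mm of it out of the mouth, and slides easily. It can be gripped from above in the 100 mm gap between mouth and keeper; drawn on, its front runs into the near V, then the far V, which carry it.
- bar_back (a point): Centre of the bar's back end face (the end deep in the tube at the start), 125 mm behind its middle.
- mandrel: Bystander: dark steel ring mandrel, an upright cone 220 mm high, 60 mm wide at the foot; origin under its centre.
- jar: Bystander: clear jar with a green cap, 60 mm wide, 70 mm high; origin under its centre.
- bowl: Bystander: small white bowl, 80 mm wide, 35 mm high; origin under its centre.

How it is judged:
By the outcome, as a careful person would: the job done as asked, in the order asked, and still so for the second after the job is handed in, with the robot touching nothing.
It also fails if it takes over 54 s, if anything falls off the work surface, if the arm or the gripper's body presses on something with over 40 N, if the wrist force passes 120 N, or if a joint passes its speed limit or range.

## Working session

There is one attempt and no reset: what is moved stays moved. The work goes in short steps, Python scripts to look and compute and a shell command to move; the robot and the scene stay as the last step left them, time stands still between calls to the robot, and variables do not carry over. Pictures are saved under pics/ and viewed, at most 10 in all, crops included, and the job is handed in when it is done.

```bash
ls; mkdir -p pics
cat > h.py <<'E'
import numpy as np,cv2
from cell import arm
from scipy.spatial.transform import Rotation as R
def snap(n,f):
    c=arm.calibration(n); im=arm.get_image(n); cv2.imwrite('pics/'+f,im[:,:,::-1]); return c,im
def rot(o):
    o=np.array(o,float)
    return o if o.shape==(3,3) else (R.from_rotvec(o).as_matrix() if o.size==3 else R.from_quat(o).as_matrix())
def ray(c,uv):
    p=cv2.undistortPoints(np.array([[uv]],float),np.array(c['K']),np.array(c['dist']))[0,0]
    d=rot(c['orientation'])@np.array([p[0],-p[1],-1.]); return np.array(c['xyz']),d/np.linalg.norm(d)
def plane(c,uv,z):
    o,d=ray(c,uv); return o+d*(z-o[2])/d[2]
def tri(c1,a,c2,b):
    o1,d1=ray(c1,a);o2,d2=ray(c2,b)
    t=np.linalg.lstsq(np.c_[d1,-d2],o2-o1,rcond=None)[0]
    p,q=o1+t[0]*d1,o2+t[1]*d2; return (p+q)/2,np.linalg.norm(p-q)
def proj(c,P):
    q=rot(c['orientation']).T@(np.array(P)-np.array(c['xyz'])); q=np.array([[q[0],-q[1],-q[2]]])
    return cv2.projectPoints(q,np.zeros(3),np.zeros(3),np.array(c['K']),np.array(c['dist']))[0][0,0]
E
python3 - <<'E'
from h import *
s=arm.observe(); print(s['clock'],s['position'],s['ee_rot'],s['width'])
for n in('scene','top','wrist'):
    c,_=snap(n,n+'0.png'); print(n,np.round(c['xyz'],3),c['orientation'],np.round(c['K'],1).tolist(),c['dist'])
E
```

```text
pics
0.0 [ 0.20749378 -0.58897772  0.22594364] [-3.09508748e+00 -5.29255371e-01  6.50794997e-04] 0.9972591085336857
scene [1.394 0.245 0.85 ] [0.54954291 0.77720577 1.74328123] [[414.6, 0.0, 273.1], [0.0, 414.6, 204.2], [0.0, 0.0, 1.0]] [0.02991097 0.         0.         0.         0.        ]
top [0.354 0.    1.462] [ 0.16508131 -0.16961337 -1.54372825] [[414.4, 0.0, 274.3], [0.0, 414.4, 213.7], [0.0, 0.0, 1.0]] [0.03515934 0.         0.         0.         0.        ]
wrist [ 0.273 -0.565  0.384] [-0.22723219  0.1612025  -1.22454352] [[363.5, 0.0, 281.7], [0.0, 363.5, 204.6], [0.0, 0.0, 1.0]] [-0.09658117  0.          0.          0.          0.        ]
```

View pics/scene0.png

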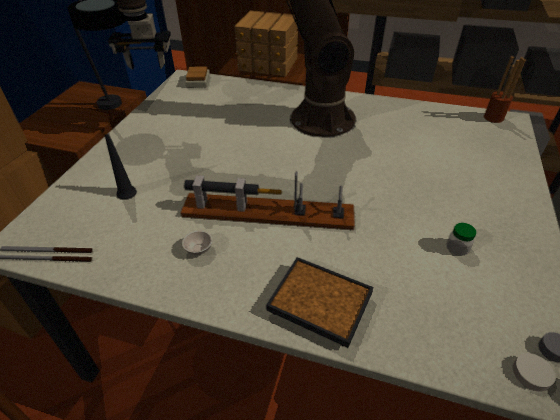

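View pics/top0.png

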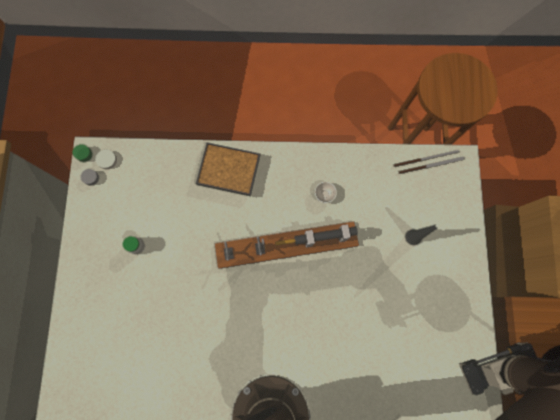

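Scene: the holder runs with the tube on the left (-y) and the bar tip at about (282,191). The keeper is upright at (297,180) and the rests are near (300,210) and (340,212). In the top view the plank spans (217,255) to (358,235), and the bar tip is near (285,241). The bowl is at (326,191) and the mandrel foot at (414,237).

Run:
```python
from h import *
im=cv2.imread('pics/top0.png'); c=arm.calibration('top')
hsv=cv2.cvtColor(im,cv2.COLOR_BGR2HSV)
m=((hsv[...,0]<15)&(hsv[...,1]>110)).astype(np.uint8); m[:215]=0; m[275:]=0; m[:,:205]=0;m[:,375:]=0
m=cv2.morphologyEx(m,cv2.MORPH_CLOSE,np.ones((15,15)))
k=max(cv2.findContours(m,0,2)[0],key=cv2.contourArea); b=cv2.boxPoints(cv2.minAreaRect(k))
P=np.array([plane(c,p,.02) for p in b]); print(b,P.round(3))
for i in range(4): print(np.linalg.norm(P[i]-P[i-1]))
ctr=P.mean(0); e=max([P[1]-P[0],P[2]-P[1]],key=np.linalg.norm); e/=np.linalg.norm(e); e*=np.sign(e[1])
print(ctr,e,np.degrees(np.arctan2(e[1],e[0])),'mouth',ctr-e*.025)
w=cv2.imread('pics/wrist0.png');t=cv2.resize(im[205:285,200:380],None,fx=4.4,fy=4.4,interpolation=2)
s=cv2.imread('pics/scene0.png');t2=cv2.resize(s[150:240,170:370],None,fx=3.96,fy=2.7,interpolation=2)
t2=t2[:240]
cv2.imwrite('pics/c.png',np.vstack([t[:352],np.zeros((4,792,3),np.uint8),t2]))
```

```text
[[214.17941 243.37129]
 [354.31204 220.95006]
 [358.19345 245.20903]
 [218.06082 267.63025]] [[ 0.557  0.208  0.02 ]
 [ 0.647 -0.285  0.02 ]
 [ 0.561 -0.296  0.02 ]
 [ 0.473  0.19   0.02 ]]
0.08597319914719373
0.5007793743346364
0.08714528489114602
0.4944205337376692
[ 0.55952268 -0.04576029  0.02      ] [-1.80615738e-01  9.83553738e-01  4.43398064e-16] 100.40562685903153 mouth [ 0.56403807 -0.07034913  0.02      ]
```

View pics/c.png

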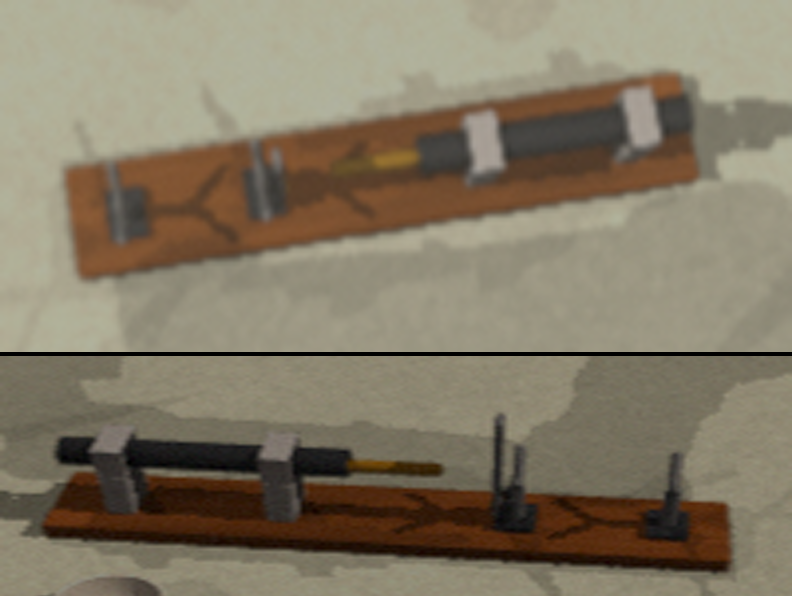

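The crop shows the plank edges cleanly: mouth at about (420,150) in the upper half, with the bar protruding to (335,165). The keeper is thin along the plank's long axis. I'll move to a wrist-camera viewpoint over the holder, with tool x along holder x.

```bash
cat >> h.py <<'E'
def plan(target,yaw,n):
    "print rows: straight line to target (TCP) with tool down, tool x at yaw"
    s=arm.observe(); p=np.array(s['position']); r=R.from_rotvec(s['ee_rot'])
    rt=R.from_euler('z',yaw)*R.from_euler('x',np.pi)
    dv=(r.inv()*rt).as_rotvec(); st=R.from_rotvec(dv/n); d=(np.array(target)-p)/n
    print('dr/row',(dv/n/.12).round(3),'mm/row',np.linalg.norm(d)*1e3)
    for k in range(n):
        print((r.inv().apply(d)/.3).round(3).tolist()); r=r*st
E
python3 - <<'E'
from h import *
c=arm.calibration('wrist'); print('wrist look dir',rot(c['orientation'])@[0,0,-1])
plan([.564,-.070,.28],np.radians(100.4),16)
E
```

```text
wrist look dir [-0.24373959 -0.08583994 -0.96603443]
dr/row [-0.001 -0.    -0.736] mm/row 39.50070182910344
[0.106, -0.077, -0.011]
[0.112, -0.068, -0.011]
[0.118, -0.058, -0.011]
[0.123, -0.047, -0.011]
[0.126, -0.036, -0.011]
[0.129, -0.025, -0.011]
[0.131, -0.013, -0.011]
[0.131, -0.002, -0.011]
[0.131, 0.01, -0.011]
[0.129, 0.022, -0.011]
[0.127, 0.033, -0.011]
[0.124, 0.044, -0.011]
[0.119, 0.055, -0.011]
[0.114, 0.065, -0.011]
[0.108, 0.075, -0.011]
[0.101, 0.084, -0.011]
```

```bash
python3 -m pendant '{"slide":[[0.106,-0.077,-0.02],[0.112,-0.068,-0.02],[0.118,-0.058,-0.02],[0.123,-0.047,-0.02],[0.126,-0.036,-0.01],[0.129,-0.025,-0.01],[0.131,-0.013,-0.01],[0.131,0,-0.01]],"dr":[[0,0,-0.736],[0,0,-0.736],[0,0,-0.736],[0,0,-0.736],[0,0,-0.736],[0,0,-0.736],[0,0,-0.736],[0,0,-0.736]],"claw":[1,1,1,1,1,1,1,1]}' 
python3 -m pendant '{"slide":[[0.131,0.01,-0.01],[0.129,0.022,-0.01],[0.127,0.033,-0.01],[0.124,0.044,-0.01],[0.119,0.055,-0.01],[0.114,0.065,-0.01],[0.108,0.075,0],[0.101,0.084,0],[0.1,0,0],[0,0,0]],"dr":[[0,0,-0.736],[0,0,-0.736],[0,0,-0.736],[0,0,-0.736],[0,0,-0.736],[0,0,-0.736],[0,0,-0.736],[0,0,-0.736],[0,0,0],[0,0,0]],"claw":[1,1,1,1,1,1,0.5,0,0,0]}'
python3 - <<'E'
from h import *
import json
s=arm.observe(); c,_=snap('wrist','w1.png'); json.dump({k:np.array(v).tolist() for k,v in c.items()},open('w1.json','w'))
plan([.564-.18*.1-.98*.09,-.070+.98*.1-.18*.09,.24],np.radians(100.4),4)
E
```

```text
clock: 0.95
position: [0.3867, -0.3284, 0.2628]
ee_rot: [-2.719, -1.573, 0.0]
force: [-0.9, -0.6, -0.5]
width: 1.003
gripper_force: 0.0
clock: 1.95
position: [0.5591, -0.0352, 0.2806]
ee_rot: [-2.001, -2.419, -0.003]
force: [-0.3, 0.1, -1.1]
width: 0.7
gripper_force: 0.0
dr/row [-0.001 -0.002  0.008] mm/row 30.028563680398946
[0.056, -0.075, 0.034]
[0.056, -0.075, 0.034]
[0.056, -0.075, 0.034]
[0.056, -0.076, 0.034]
```

View pics/w1.png

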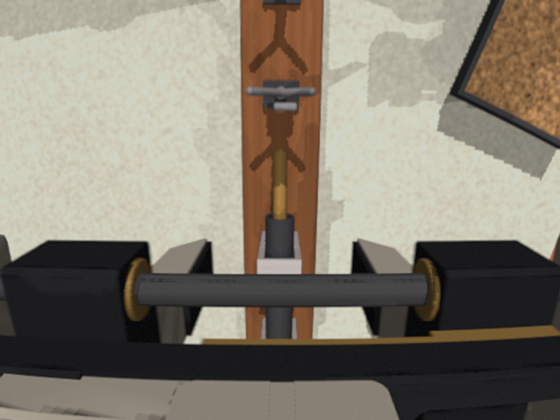

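Wrist view: the mouth is at (280,216), the bar tip at (280,152) and the near V at (280,92), prongs x 248–315. The keeper top sits just below it at about (285,106) and the holder is well aligned with the tool. I'll move to the second viewpoint beside the keeper, on the robot's side.

```bash
python3 -m pendant '{"slide":[[0.04,-0.076,0],[0.04,-0.076,0],[0.04,-0.076,0],[0.04,-0.076,0],[0,0,0],[0,0,0],[0,0,0]],"dr":[[0,0,0],[0,0,0],[0,0,0],[0,0,0],[0,0,0],[0,0,0],[0,0,0]],"claw":[0,0,0,0,0,0,0]}'
python3 - <<'E'
from h import *
import json
s=arm.observe(); c,_=snap('wrist','w2.png'); json.dump({k:np.array(v).tolist() for k,v in c.items()},open('w2.json','w'))
print(s['position'],s['width'])
a=cv2.imread('pics/w1.png');b=cv2.imread('pics/w2.png')
cv2.imwrite('pics/c2.png',np.hstack([cv2.resize(a[60:230,220:340],None,fx=3.3,fy=3.3,interpolation=2),cv2.resize(b[60:230,250:370],None,fx=3.3,fy=3.3,interpolation=2)]))
cv2.imwrite('pics/c2.png',np.hstack([cv2.resize(a[60:230,220:340],None,fx=3.3,fy=3.3,interpolation=2),cv2.resize(b[:,:],(396,561),interpolation=3)]))
E
```

```text
clock: 2.7
position: [0.4618, -0.0111, 0.2808]
ee_rot: [2.013, 2.411, 0.0]
force: [0.5, -0.3, 0.7]
width: 0.048
gripper_force: 0.0
[ 0.46183583 -0.01105807  0.28077381] 0.04799067974922453
```

View pics/c2.png

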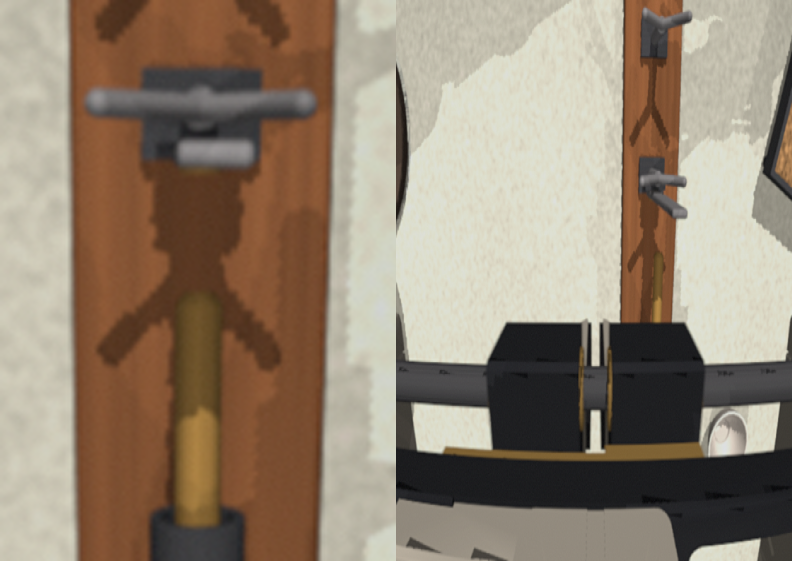

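In the left crop (w1) the keeper top is at full-image (285.2,106), prong tips at (249.4,91) and (313,91), bar tip at (280,149) and mouth at (280,216). In the right one (w2) the keeper top is at (400,157), the right near-V prong at (407,135.5) and the bar tip at (370.5,193).

Run:
```python
from h import *
import json
a=json.load(open('w1.json'));b=json.load(open('w2.json'))
L=lambda p:print(n,'%s res %.4f'%(p[0].round(4),p[1]))
for n,u,v in (('ktop',(285.2,106.1),(400,157)),('prongR',(313,90.9),(407.3,135.5)),('bartip',(280,149.5),(370.5,193))):
    L(tri(a,u,b,v))
# plank edges in w1 and w2 at several rows
for f,c in(('w1',a),('w2',b)):
    im=cv2.imread(f'pics/{f}.png');h=cv2.cvtColor(im,cv2.COLOR_BGR2HSV)
    m=(h[...,0]<12)&(h[...,1]>130)
    m=m&((np.indices(m.shape)[1]>(225 if f=='w1' else 300))&(np.indices(m.shape)[1]<(340 if f=='w1' else 430)))
    pl,pr=[],[]
    for r in range(10,230,8):
        x=np.where(m[r])[0]
        if len(x)>30: pl.append(plane(c,(x[0]-.5,r),.02)); pr.append(plane(c,(x[-1]+.5,r),.02))
    pl,pr=np.array(pl),np.array(pr)
    for P in(pl,pr):
        k=np.polyfit(P[:,1],P[:,0],1); e=P[:,0]-np.polyval(k,P[:,1]); g=abs(e-np.median(e))<.003; k=np.polyfit(P[g,1],P[g,0],1)
        print(f,'x= %.4f + %.4f y'%(k[1],k[0]),'ang',90-np.degrees(np.arctan(k[0])),g.sum(),len(g))
# points at known heights from w1
for n,p,z in(('prL',(249.4,90.9),.1),('prR',(313,90.9),.1),('bar@mouth',(279.7,217.6),.093),('bartip',(280,149.5),.09),('mouthtop',(280,214.5),.104)): print(n,plane(a,p,z).round(4))
```

```text
ktop [0.5491 0.0368 0.1526] res 0.0021
prongR [0.5718 0.0548 0.093 ] res 0.0003
bartip [ 0.5518 -0.0057  0.0886] res 0.0026Traceback (most recent call last):
  File "<stdin>", line 18, in <module>
IndexError: too many indices for array: array is 1-dimensional, but 2 were indexed
```

Run:
```python
from h import *
import json
a=json.load(open('w1.json'));b=json.load(open('w2.json'))
for f,c,lo,hi,rm in(('w1',a,225,340,215),('w2',b,300,430,230)):
    im=cv2.imread(f'pics/{f}.png');h=cv2.cvtColor(im,cv2.COLOR_BGR2HSV)
    m=(h[...,1]>110); m[:,:lo]=0; m[:,hi:]=0
    pl,pr=[],[]
    for r in range(5,rm,5):
        x=np.where(m[r])[0]
        if len(x)>20: pl.append(plane(c,(x[0]-.5,r),.02)); pr.append(plane(c,(x[-1]+.5,r),.02))
    print(f,len(pl),h[150,258] if f=='w1' else '')
    for P in(pl,pr):
        P=np.array(P)
        k=np.polyfit(P[:,1],P[:,0],1); e=P[:,0]-np.polyval(k,P[:,1]); g=abs(e-np.median(e))<.004; k=np.polyfit(P[g,1],P[g,0],1)
        print('x= %.4f + %.4f y'%(k[1],k[0]),'ang',90-np.degrees(np.arctan(k[0])),g.sum(),len(g))
for n,p,z in(('prL',(249.4,90.9),.1),('prR',(313,90.9),.1),('bar@mouth',(279.7,217.6),.093),('bartip',(280,149.5),.09),('mouthtop',(280,214.5),.104)): print(n,plane(a,p,z).round(4))
```

```text
w1 40 [ 12 153 133]
x= 0.5069 + -0.1826 y ang 100.34921189845706 40 40
x= 0.5957 + -0.1798 y ang 100.19301955865599 40 40
w2 45 
x= 0.5049 + -0.1823 y ang 100.32939523938941 45 45
x= 0.5949 + -0.1800 y ang 100.20565137482002 40 45
prL [0.5151 0.0435 0.1   ]
prR [0.5713 0.0542 0.1   ]
bar@mouth [ 0.5643 -0.0703  0.093 ]
bartip [ 0.5521 -0.0043  0.09  ]
mouthtop [ 0.5635 -0.0639  0.104 ]
```

Measurements agree with the text to within a few mm: mouth at about (0.564,-0.070), axis yaw 100.3°, bar out by about 65 mm. Going to the keeper's side now.

```bash
cat >> h.py <<'E'
M=np.array([.5640,-.0697]);U=np.array([-.1783,.9840]);N=np.array([.9840,.1783])
def hp():
    s=arm.observe(); d=np.array(s['position'][:2])-M
    r=R.from_rotvec(s['ee_rot']).as_matrix()
    print('t %.2f  x %.1f n %.1f z %.1f mm'%(s['clock'],d@U*1e3,d@N*1e3,s['position'][2]*1e3),'yaw %.2f tilt %s w %.1f mm'%(np.degrees(np.arctan2(r[1,0],r[0,0])),r[:2,2].round(3),s['width']*92),'F',np.round(s['force'],1),'g',np.round(s['gripper_force'],1))
E
python3 -m pendant '{"slide":[[0.08,0.033,0],[0,0.05,0.1],[0,0.05,0.1],[0,0,0.1],[0,0,0.1],[0,0,0.1],[0,0,0],[0,0,0]],"dr":[[0,0,0],[0,0,0],[0,0,0],[0,0,0],[0,0,0],[0,0,0],[0,0,0],[0,0,0]],"claw":[0,0,0,0,0,0,0,0]}' >/dev/null; python3 -c "
from h import *
hp()"
```

```text
t 3.55  x 101.1 n -50.4 z 130.8 mm yaw 100.37 tilt [-0.001  0.   ] w 0.4 mm F [1.4 0.3 1.2] g 0.0
```

```bash
python3 -m pendant '{"slide":[[0,0.037,0],[0,0.037,0],[0,0.045,0.003],[0,0.045,0.003],[0,0.042,0.015],[0,0.042,0.015],[0,0.036,0.027],[0,0.036,0.027],[0,0.026,0.037],[0,0.026,0.037]],"dr":[[0,0,0],[0,0,0],[0,0,0],[0,0,0],[0,0,0],[0,0,0],[0,0,0],[0,0,0],[0,0,0],[0,0,0]],"claw":[0,0,0,0,0,0,0,0,0,0]}' >/dev/null; python3 -c "
from h import *
hp()"
python3 -m pendant '{"slide":[[0,0.011,0.028],[0,0.011,0.028],[0,0.006,0.028],[0,0,0],[0,0,0]],"dr":[[0,0,0],[0,0,0],[0,0,0],[0,0,0],[0,0,0]],"claw":[0,0,0,0,0]}' >/dev/null; python3 -c "
from h import *
hp()"
```

```text
t 4.55  x 101.3 n 61.4 z 80.4 mm yaw 100.37 tilt [-0.  0.] w 0.6 mm F [-0.3  0.6  2.2] g 0.5
t 5.05  x 101.3 n 68.8 z 56.1 mm yaw 100.38 tilt [-0.001 -0.   ] w 0.6 mm F [ 0.   0.5 -0.5] g 0.0
```

```bash
python3 -m pendant '{"slide":[[0,0,-0.12],[0,0,-0.16],[0,0,-0.16],[-0.05,-0.08,-0.16],[-0.1,-0.08,-0.1],[-0.08,-0.07,0],[0,0,0],[0,0,0]],"dr":[[0,0,0],[0,0,0],[0,0,0],[0,0,0],[0,0,0],[0,0,0],[0,0,0],[0,0,0]],"claw":[0,0,0,0.5,1,1,1,1]}' >/dev/null
python3 - <<'E'
from h import *
hp(); c,im=snap('wrist','w3.png'); c2,im2=snap('scene','s3.png')
cv2.imwrite('pics/c3.png',np.hstack([im[:230,200:380],np.zeros((230,4,3),np.uint8),cv2.resize(im2[150:240,170:370],(511,230))])[:,:,::-1])
E
```

```text
t 5.85  x 33.2 n 2.3 z 261.9 mm yaw 100.28 tilt [ 0.001 -0.001] w 35.9 mm F [ 1.1  0.  -0.2] g 0.0
```

View pics/c3.png

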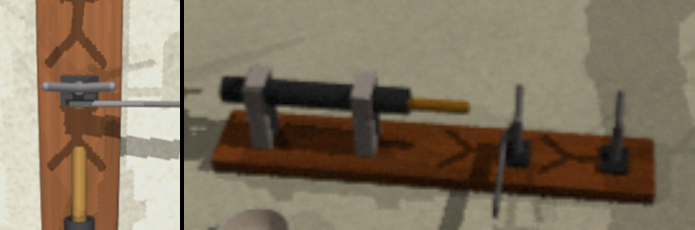

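Keeper lies down flat (strip runs to the right of the near V in the wrist view, and toward the camera in the scene view). The bar is undisturbed at col 280, n ≈ 0. Descending to the first grasp at x ≈ 45.

```bash
python3 -m pendant '{"slide":[[0.04,-0.008,0.1],[0,0,0.13],[0,0,0.13],[0,0,0.12],[0,0,0.1],[0,0,0.05],[0,0,0.02],[0,0,0],[0,0,0]],"dr":[[0,0,0],[0,0,0],[0,0,0],[0,0,0],[0,0,0],[0,0,0],[0,0,0],[0,0,0],[0,0,0]],"claw":[0.6,0.6,0.6,0.6,0.6,0.6,0.6,0.6,0.6]}' 20 >/dev/null; python3 -c "
from h import *
hp()"
python3 -m pendant '{"slide":[[0,0,0],[0,0,0],[0,0,0],[0,0,0],[0,0,0],[0,0,0],[0,0,0]],"dr":[[0,0,0],[0,0,0],[0,0,0],[0,0,0],[0,0,0],[0,0,0],[0,0,0]],"claw":[0,0,0,0,0,0,0]}' 20 >/dev/null; python3 -c "
from h import *
hp()"
```

```text
t 6.85  x 46.3 n 1.3 z 67.1 mm yaw 100.42 tilt [0.001 0.   ] w 55.1 mm F [ 0.3 -0.   0.2] g 0.0
t 7.55  x 45.7 n 0.4 z 66.4 mm yaw 100.37 tilt [-0. -0.] w 13.5 mm F [ 0.8 -0.3  0.3] g 20.0
```

```bash
python3 -m pendant '{"slide":[[0.02,0,0],[0.03,0,0],[0.04,0,0],[0.04,0,0],[0.03,0,0],[0.01,0,0],[0,0,0],[0,0,0]],"dr":[[0,0,0],[0,0,0],[0,0,0],[0,0,0],[0,0,0],[0,0,0],[0,0,0],[0,0,0]],"claw":[0,0,0,0,0,0,0,0]}' >/dev/null; python3 -c "
from h import *
hp()"
python3 -m pendant '{"slide":[[0,0,0],[0,0,0],[0,0,0],[0,0,-0.05],[0,0,-0.1],[0,0,-0.1],[0,0,-0.1],[0,0,0],[0,0,0]],"dr":[[0,0,0],[0,0,0],[0,0,0],[0,0,0],[0,0,0],[0,0,0],[0,0,0],[0,0,0],[0,0,0]],"claw":[0.6,0.6,0.6,0.6,0.6,0.6,0.6,0.6,0.6]}' >/dev/null
python3 - <<'E'
from h import *
hp(); c,im=snap('wrist','w4.png'); c2,im2=snap('scene','s4.png')
cv2.imwrite('pics/c4.png',np.hstack([im[:260,200:380],np.zeros((260,4,3),np.uint8),cv2.resize(im2[150:240,170:370],(578,260))])[:,:,::-1])
E
```

```text
t 8.35  x 97.0 n 0.4 z 66.4 mm yaw 100.40 tilt [0. 0.] w 13.3 mm F [-0.9  1.3 -0.2] g 20.0
t 9.25  x 96.3 n 0.6 z 171.9 mm yaw 100.34 tilt [ 0.001 -0.   ] w 55.1 mm F [-0.5 -0.4 -0.4] g 0.0
```

View pics/c4.png

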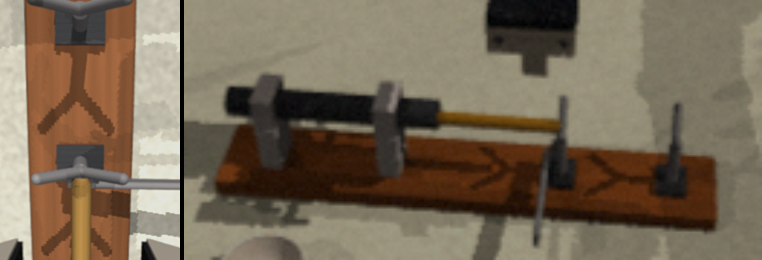

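The bar front has arrived just at the near V (around (80,180) in the wrist crop), aligned with its centre. Regrasping close to the mouth at x ≈ 20.

```bash
python3 -m pendant '{"slide":[[-0.12,0,0],[-0.13,0,0],[0,0,0.08],[0,0,0.12],[0,0,0.1],[0,0,0.05],[0,0,0],[0,0,0]],"dr":[[0,0,0],[0,0,0],[0,0,0],[0,0,0],[0,0,0],[0,0,0],[0,0,0],[0,0,0]],"claw":[0.6,0.6,0.6,0.6,0.6,0.6,0.6,0.6]}' >/dev/null; python3 -c "
from h import *
hp()"
python3 -m pendant '{"slide":[[0,0,0],[0,0,0],[0,0,0],[0,0,0],[0,0,0],[0,0,0],[0,0,0]],"dr":[[0,0,0],[0,0,0],[0,0,0],[0,0,0],[0,0,0],[0,0,0],[0,0,0]],"claw":[0,0,0,0,0,0,0]}' 20 >/dev/null; python3 -c "
from h import *
hp()"
```

```text
t 10.15  x 22.0 n 0.1 z 65.9 mm yaw 100.39 tilt [-0.001  0.   ] w 55.4 mm F [0.8 0.2 0.4] g 0.0
t 10.85  x 21.7 n 0.5 z 66.5 mm yaw 100.37 tilt [ 0. -0.] w 13.4 mm F [-0.3 -0.5  0.3] g 20.0
```

```bash
python3 -m pendant '{"slide":[[0.02,0,0],[0.03,0,0],[0.04,0,0],[0.04,0,0],[0.04,0,0],[0.04,0,0],[0.03,0,0],[0.02,0,0],[0,0,0],[0,0,0]],"dr":[[0,0,0],[0,0,0],[0,0,0],[0,0,0],[0,0,0],[0,0,0],[0,0,0],[0,0,0],[0,0,0],[0,0,0]],"claw":[0,0,0,0,0,0,0,0,0,0]}'; python3 -c "
from h import *
hp()"
```

```text
clock: 11.85
position: [0.5466, 0.0283, 0.0664]
ee_rot: [2.012, 2.413, -0.0]
force: [0.1, -0.1, -1.5]
width: 0.144
gripper_force: 20.0
t 11.85  x 99.5 n 0.4 z 66.4 mm yaw 100.37 tilt [ 0. -0.] w 13.3 mm F [ 0.1 -0.1 -1.5] g 20.0
```

```bash
python3 -m pendant '{"slide":[[0,0,0],[0,0,0],[0,0,0],[0,0,-0.05],[0,0,-0.1],[0,0,-0.13],[0,0,-0.13],[0,0,0],[0,0,0]],"dr":[[0,0,0],[0,0,0],[0,0,0],[0,0,0],[0,0,0],[0,0,0],[0,0,0],[0,0,0],[0,0,0]],"claw":[0.6,0.6,0.6,0.6,0.6,0.6,0.6,0.6,0.6]}' >/dev/null
python3 - <<'E'
from h import *
hp(); c,im=snap('wrist','w5.png'); c2,im2=snap('scene','s5.png')
for k,q in((c,im),(c2,im2)):
    h=cv2.cvtColor(q,cv2.COLOR_RGB2HSV); m=((h[...,0]>14)&(h[...,0]<26)&(h[...,1]>150)).astype(np.uint8)
    n,l,st,_=cv2.connectedComponentsWithStats(m)
    for s in st[1:]:
        if s[4]>25: print(s)
print([proj(c,np.r_[M+U*x,.086]).round(0) for x in(.12,.19)],[proj(c2,np.r_[M+U*x,.086]).round(0) for x in(0,.12,.19)])
cv2.imwrite('pics/c5.png',np.hstack([im[:260,200:380],np.zeros((260,4,3),np.uint8),cv2.resize(im2[150:240,170:370],(578,260))])[:,:,::-1])
E
```

```text
t 12.75  x 99.4 n 0.9 z 190.3 mm yaw 100.34 tilt [ 0.002 -0.   ] w 54.6 mm F [-0.3  0.3 -1. ] g 0.0
[ 269   66   21  208 3772]
[152 259  17  38 136]
[395 259  16  30 121]
[396 302  20  19 109]
[149 305  19  16  93]
[271 308  18  21 327]
[198 339  43   5  66]
[319 339  47   4  85]
[338   0  13  16  73]
[ 347    0  175   21 1272]
[523   0  37  23 378]
[ 234    9   46   66 1825]
[374  52  14  28 143]
[505  56   9  17  43]
[381  58  82  37 560]
[502  58  24  43 384]
[186  65  21  16 205]
[496  74  11  20  44]
[   0   87   53  143 2598]
[469  87  25  11  94]
[519  93  41  13 172]
[541 133  19  39 216]
[258 188  70  10 272]
[ 272  260   97   79 3199]
[  0 275  42  64 838]
[ 53 290   7   8  28]
[ 60 292  10   8  35]
[ 56 298   9   8  29]
[array([280., 177.]), array([280.,  77.])] [array([258., 191.]), array([301., 194.]), array([326., 195.])]
```

View pics/c5.png

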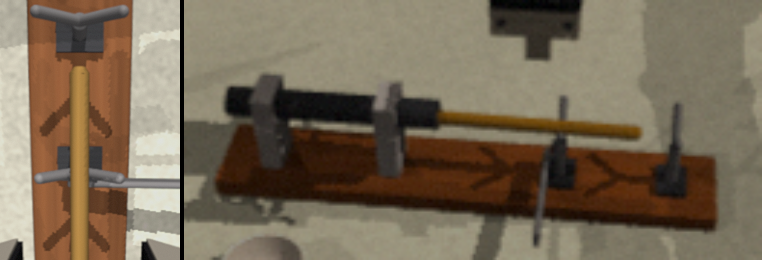

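The bar front is between the Vs at x ≈ 196 mm (row 66 in the wrist view), centred and lying in the near V. One more 79 mm stroke, lifted slightly so the front clears the far V.

```bash
python3 -m pendant '{"slide":[[-0.13,0,0],[-0.135,0,0],[0,0,0.1],[0,0,0.13],[0,0,0.12],[0,0,0.06],[0,0,0],[0,0,0]],"dr":[[0,0,0],[0,0,0],[0,0,0],[0,0,0],[0,0,0],[0,0,0],[0,0,0],[0,0,0]],"claw":[0.6,0.6,0.6,0.6,0.6,0.6,0.6,0.6]}' >/dev/null; python3 -c "
from h import *
hp()"
python3 -m pendant '{"slide":[[0,0,0],[0,0,0],[0,0,0],[0,0,0],[0,0,0],[0,0,0],[0,0,0]],"dr":[[0,0,0],[0,0,0],[0,0,0],[0,0,0],[0,0,0],[0,0,0],[0,0,0]],"claw":[0,0,0,0,0,0,0]}' 20 >/dev/null; python3 -c "
from h import *
hp()"
```

```text
t 13.65  x 20.5 n 0.0 z 65.8 mm yaw 100.39 tilt [-0.002  0.   ] w 55.2 mm F [-0.6  0.3  0.2] g 0.0
t 14.35  x 20.1 n 0.5 z 66.6 mm yaw 100.37 tilt [ 0. -0.] w 13.3 mm F [-0.7  0.7  2.5] g 20.0
```

```bash
python3 -m pendant '{"slide":[[0,0,-0.007],[0.03,0,0],[0.04,0,0],[0.04,0,0],[0.04,0,0],[0.04,0,0],[0.03,0,0],[0.03,0,0],[0.015,0,0],[0,0,0]],"dr":[[0,0,0],[0,0,0],[0,0,0],[0,0,0],[0,0,0],[0,0,0],[0,0,0],[0,0,0],[0,0,0],[0,0,0]],"claw":[0,0,0,0,0,0,0,0,0,0]}' >/dev/null; python3 -c "
from h import *
hp()"
```

```text
t 15.35  x 101.2 n 0.4 z 68.5 mm yaw 100.47 tilt [-0.     0.001] w 13.4 mm F [-0.2  0.4 -0.5] g 20.0
```

```bash
python3 -m pendant '{"slide":[[0,0,0.004],[0,0,0.003],[0,0,0.003],[0,0,0],[0,0,0]],"dr":[[0,0,0],[0,0,0],[0,0,0],[0,0,0],[0,0,0]],"claw":[0,0,0,0,0]}' >/dev/null; python3 -c "
from h import *
hp()"
python3 -m pendant '{"slide":[[0,0,0],[0,0,0],[0,0,0],[0,0,-0.05],[0,0,-0.1],[0,0,-0.13],[0,0,-0.13],[-0.1,0,-0.13],[-0.1,0,-0.13],[0,0,0]],"dr":[[0,0,0],[0,0,0],[0,0,0],[0,0,0],[0,0,0],[0,0,0],[0,0,0],[0,0,0],[0,0,0],[0,0,0]],"claw":[0.2,0.3,0.4,0.6,0.6,0.6,0.6,0.6,0.6,0.6]}' >/dev/null
python3 - <<'E'
from h import *
hp(); c,im=snap('wrist','w6.png'); c2,im2=snap('scene','s6.png')
for k,q,lo in((c,im,(200,0,380,270)),(c2,im2,(220,170,380,230))):
    h=cv2.cvtColor(q,cv2.COLOR_RGB2HSV); m=((h[...,0]>14)&(h[...,0]<26)&(h[...,1]>150)).astype(np.uint8)
    n,l,st,_=cv2.connectedComponentsWithStats(m)
    for s in st[1:]:
        if s[4]>25 and lo[0]<s[0]<lo[2] and lo[1]<=s[1]<lo[3]: print(s, [plane(k,p,.087)[:2].__sub__(M)@np.c_[U,N]*1e3 for p in((s[0]+s[2]/2,s[1]),(s[0]+s[2]/2,s[1]+s[3]))] if k is c else [(plane(k,p,.084)[:2]-M)@np.c_[U,N]*1e3 for p in((s[0],s[1]+4),(s[0]+s[2],s[1]+s[3]-4))])
cv2.imwrite('pics/c6.png',np.hstack([im[:300,200:380],np.zeros((300,4,3),np.uint8),cv2.resize(im2[150:240,170:370],(610,300))])[:,:,::-1])
E
```

```text
t 15.85  x 99.5 n 0.3 z 65.6 mm yaw 100.35 tilt [ 0. -0.] w 13.2 mm F [-2.5  0.8  2. ] g 20.0
t 16.85  x 34.5 n 2.8 z 271.7 mm yaw 100.01 tilt [ 0.009 -0.003] w 55.1 mm F [ 0.9 -0.  -1.1] g 0.0
[ 267    0   17  191 2787] [array([1.96459188e+02, 1.78638860e-01]), array([25.3948995 , -1.18268025])]
[267 190  90  10 356] [array([25.9450325,  8.7477097]), array([275.13016244,  -8.23210447])]
```

View pics/c6.png

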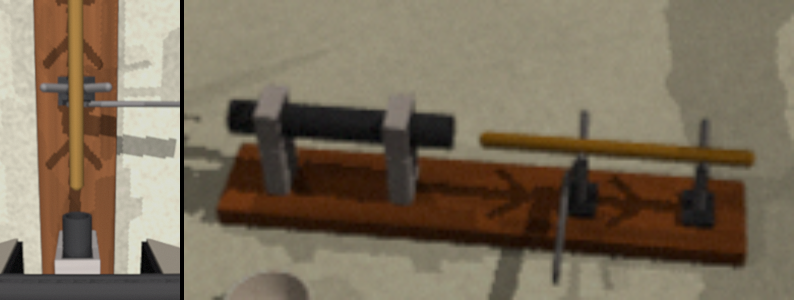

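The bar lies in both Vs with its back end about 25 mm from the mouth in both views (wrist crop row 190, mouth around row 213). The keeper is down and the gripper is well clear, so I'm handing in.

```bash
python3 -c "
from cell import arm
print(arm.sign_off())"
```

```text
the job is handed in; nothing more can be done
None
```

The job is handed in at about 17 s of the allowed 54 s: the keeper is down and the brass bar lies in both V rests with its back end about 25 mm clear of the tube mouth; I saw no sign that anything else on the bench was touched, but did not measure the bystanders afterwards.

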